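Gauge the bored mallet heads and sort them by fit

ROBOT

A 7-joint arm with a two-finger parallel gripper is mounted at the origin on a cart in front of the work surface, level with it; the furniture and walls round the work are solid. World frame = base frame: x ahead of the robot, y to its left, z up, the work surface at z = 0. Lengths are in m, angles in rad, forces in N, time in s.
With the tool pointing down it reaches from about 0.425 to 0.925 m from the base axis. Payload 6.8 kg.
Tool frame: the origin (TCP) lies on the mounting face of the last link; the fingertips stand 173 mm ahead of it and the grasp point (between the pads) lies 155 mm ahead of it; z points along the fingers, y is the line along which they close (so a half turn about z gives the same grasp; the last joint's range is limited). The gripper opens to 85 mm and grips with 20 to 120 N. Pads are 22 mm wide; open, the fingers measure 114 mm over their backs; the gripper's body (76 mm by 85 mm) begins 54 mm behind the grasp point. The pads swing forward as they close: fully open they stand 13 mm farther back than shut.
Start: joints at [1.097, 0.477, 0.022, 1.555, -0.011, 1.109, -0.083], TCP at [0.241, -0.63, 0.405] pointing down, gripper open.
Joint ranges: [-2.96, 2.96], [-0.34, 2.1], [-1.41, 1.46], [0.24, 2.44], [-1.37, 4.51], [0.17, 1.92], [-2.96, 2.96]. Speed limits (rad/s): [2.39, 2.39, 3.14, 3.14, 3.14, 3.14, 3.14].

INTERFACE

Orientations are given as a unit quaternion [w, x, y, z].
In Python, from station import bot gives the robot as it stands. The module is installed in compiled form; this text tells all that it offers.
- The arm moves only by the shell command python3 -m pendant 'ROWS' [FORCE]. ROWS is JSON, a list of rows, each a list of 5 numbers: the finger opening in m, from 0 to 0.0854, then the shift along the tool's x, y, z in m, then the turn about the tool's z in degrees. In form: [[jaw, x, y, z, yaw], ...]. A call has 1 to 12 rows; each row shifts and turns the commanded pose from where the row before left it, along the tool's axes as they then stand; what a row does not reach is not made up. A row lasts 1/12 s, in which the tool goes at most 41.7 mm and 7.16 degrees, less where a joint would pass 70% of its speed; a pose out of reach is approached as far as the arm can. A call with a gripper value outside its range is refused whole. The fingers move at their own pace and stop on an object; FORCE is the grip in N (left out, the last holds). Time passes only in rows, so rows that do not move let the fingers close. It gives the time, the measured TCP pose, the force, the opening and the grip force at its end, in the units of the state.
- bot.get_obs(): the state, without advancing time (a new reading comes with each control period).
- bot.read_camera(name): name is "scene" or "top"; returns (picture, depth): 480x640x3 uint8, blue, green, red; 480x640 float32, m along the optical axis (not along the pixel's ray), 0 where there is no reading.
- bot.camera_model(name): a dict with "intrinsics" (3x3 intrinsics, pixels), "dist_coeffs" ([k1, k2, p1, p2, k3] as OpenCV has them; the pictures are not rectified), "R" (3x3) and "t" (3): a world point X has camera coordinates R X + t. Camera axes: x right, y down, z forward; pixel columns grow to the right and rows downward; lengths in m; the calibration is good to about 2 mm. A picture is of the moment at which its call begins. camera_model takes no time and is no camera call.
- bot.hand_in(): hands the job in; it is judged then, once.
Trained networks look in the newest picture that a camera, given by its name, has taken for a name from the list of things; names that differ only in an ending like _2 or _b are one class to them, and where a whole thing is asked for, a point or a joint stands for the part that bears it (a point fixed in the world has none). Each returns a list of dicts, best first, with "score" (0 to 1); they miss things now and then, are a little off and sometimes report something else, mostly with a low value. They report only what shows in the picture. A call takes as long as a camera call. They do not tell look-alikes from the thing itself.
- bot.boxes_of(name, camera): "at" ([column, row] in pixels, amid what is visible of it).
- bot.trace(name, camera): "mask" (480x640 bool, what is visible of it) and "at" ([column, row] in pixels, amid what is visible of it).
- bot.pinpoint(name, camera): "at" ([column, row] in pixels: a listed point, or the origin of a listed thing).
The state is a dict: "t": time; "q": joint angles; "joint_vel": joint speeds; "joint_torque": joint torques, N m; "eef_pos": TCP position; "tool_rot": TCP orientation; "contact_force": force on the tool from outside, world axes, zero at the start; "torque": the same for the moment, N m; "gripper_width": opening from 0.0 (shut) to 1.0 (fully open); "grasp_force": force on a finger pad.
Only numpy, scipy, OpenCV 4.12 (cv2) and the standard library are available. Lean on these libraries where they do the work, as an engineer would, in place of code of your own. Each camera call takes 0.05 s, during which the arm holds its last target. There are 200 camera calls.

TASK

Try the stepped plug gauge in the bore of each of the three mallet heads, working along the row from left to right: push it down gently, without forcing it, until it stops, then hang the gauge back in its hole in the storage block. Stand a head whose bore takes only the thin step (right size) in the free space of the shallow tray with the mallet handles, put a head that swallows the thick step too (bored too big) into the box with the offcuts, and leave a head that takes not even the thin step (too small) standing where it is, to be bored again; leave the other things on the bench alone.

Things in the scene. Friction and masses are not known exactly. Their poses are not given: they have to be found in the camera images.
- gauge: stepped go/no-go plug gauge, 106 mm long, 0.22 kg, upright in the storage block, handle up. Origin: its lower tip; z up to the handle. From the tip: cone 5 to 14 mm wide over 8 mm; thin (go) step 14 mm wide to 18 mm; bevel to 20 mm wide, 18 to 20 mm up; thick (no-go) step 20 mm wide to 36 mm; collar 34 mm wide, 36 to 42 mm; handle 45 to 103 mm
- gauge_grip (a point): middle of the gauge's aluminium hexagon handle, 74 mm above the tip on its axis; 22 mm across flats (two flats face along the gauge's x axis, the others every 60 degrees)
- gauge_block: fixed dark wooden storage block, 72 x 110 mm and 50 mm high, to the right of the row. Origin: centre of its underside; y: along its 110 mm length. Besides the gauge it holds a few short bits in its -y half, at most 20 mm proud
- block_hole (a point): mouth of the gauge's hole, 25 mm in diameter and 42 mm deep, in the block's top, 50 mm above the bench; z up. The gauge hangs in it by its collar, its tip 36 mm below this point
- head_a: one of three mallet heads alike but for the bore: a wooden cylinder 54 mm across, 60 mm high, standing on the bench, bored right through along its axis; 80 to 160 g. The bore may be right, too small or too big: unknown beforehand, to be found with the gauge. Origin: centre of the underside; z up the bore
- head_a_mouth (a point): centre of the upper mouth of that head's bore, 60 mm above its origin; z up out of the bore. The gauge's tip stops about 3 to 7 mm below it in a bore that is too small (cone jams), about 18 to 20 mm in a right one (bevel), 36 mm in one too big (collar)
- head_b: one of three mallet heads alike but for the bore: a wooden cylinder 54 mm across, 60 mm high, standing on the bench, bored right through along its axis; 80 to 160 g. The bore may be right, too small or too big: unknown beforehand, to be found with the gauge. Origin: centre of the underside; z up the bore
- head_b_mouth (a point): centre of the upper mouth of that head's bore, 60 mm above its origin; z up out of the bore. The gauge's tip stops about 3 to 7 mm below it in a bore that is too small (cone jams), about 18 to 20 mm in a right one (bevel), 36 mm in one too big (collar)
- head_c: one of three mallet heads alike but for the bore: a wooden cylinder 54 mm across, 60 mm high, standing on the bench, bored right through along its axis; 80 to 160 g. The bore may be right, too small or too big: unknown beforehand, to be found with the gauge. Origin: centre of the underside; z up the bore
- head_c_mouth (a point): centre of the upper mouth of that head's bore, 60 mm above its origin; z up out of the bore. The gauge's tip stops about 3 to 7 mm below it in a bore that is too small (cone jams), about 18 to 20 mm in a right one (bevel), 36 mm in one too big (collar)
- tray: fixed shallow plywood tray, 190 mm (along its x) by 135 mm (y), 38 mm high, walls 8 mm thick, floor 18 mm above the bench, behind the row; two turned mallet handles lie along y in its far (+x) half, up to 46 mm above the bench and reaching down to x = +25 mm. Origin: centre of its underside
- tray_space (a point): middle of the free near half of the tray's floor (34 mm nearer than its centre, 18 mm above the bench), free space about 110 mm (x) by 120 mm (y); axes as the tray's
- scrap_box: fixed box of wooden slats for offcuts, 190 mm (x) by 135 mm (y), 55 mm high, walls 8 mm thick, floor 18 mm above the bench, behind the row; two offcuts lie in its far (+x) end, reaching down to x = +25 mm and up to 71 mm above the bench. Origin: centre of its underside
- box_space (a point): middle of the free near half of the box's floor (34 mm nearer than its centre, 18 mm above the bench), free space about 105 mm (x) by 115 mm (y) with a small post in each corner; axes as the box's
- small_bowl: loose small turned wooden bowl, 80 mm across, 31 mm high, a bystander left of the row
- offcut: loose sawn block, 48 x 80 x 45 mm, a bystander behind the row, at its left
Things that resemble listed ones, but are neither listed nor needed, are in the scene too. What is shaped like the head_c but purple is not meant.

How it is judged:
On the way, in this order (a step that is already met when the one before it is completed fails the run):
1. the gauge is tried, pushed down until it stops, in the leftmost head of the row (((horizontal distance between gauge and head_a_mouth below 0.005 m and angle between gauge's own z axis and vertical below 0.2 rad and z of gauge in the frame of head_a_mouth below -0.03 m and world y of head_a between 0.025 and 0.2 m) or (horizontal distance between gauge and head_b_mouth below 0.005 m and angle between gauge's own z axis and vertical below 0.2 rad and z of gauge in the frame of head_b_mouth below -0.001 m and contact force between gauge and head_b above 1 N and world y of head_b between 0.025 and 0.2 m) or (horizontal distance between gauge and head_c_mouth below 0.005 m and angle between gauge's own z axis and vertical below 0.2 rad and z of gauge in the frame of head_c_mouth below -0.016 m and world y of head_c between 0.025 and 0.2 m))), for 0.1 s.
2. then in the middle head (((horizontal distance between gauge and head_a_mouth below 0.005 m and angle between gauge's own z axis and vertical below 0.2 rad and z of gauge in the frame of head_a_mouth below -0.03 m and world y of head_a between -0.085 and 0.025 m) or (horizontal distance between gauge and head_b_mouth below 0.005 m and angle between gauge's own z axis and vertical below 0.2 rad and z of gauge in the frame of head_b_mouth below -0.001 m and contact force between gauge and head_b above 1 N and world y of head_b between -0.085 and 0.025 m) or (horizontal distance between gauge and head_c_mouth below 0.005 m and angle between gauge's own z axis and vertical below 0.2 rad and z of gauge in the frame of head_c_mouth below -0.016 m and world y of head_c between -0.085 and 0.025 m))), for 0.1 s.
3. then in the rightmost head (((horizontal distance between gauge and head_a_mouth below 0.005 m and angle between gauge's own z axis and vertical below 0.2 rad and z of gauge in the frame of head_a_mouth below -0.03 m and world y of head_a between -0.25 and -0.085 m) or (horizontal distance between gauge and head_b_mouth below 0.005 m and angle between gauge's own z axis and vertical below 0.2 rad and z of gauge in the frame of head_b_mouth below -0.001 m and contact force between gauge and head_b above 1 N and world y of head_b between -0.25 and -0.085 m) or (horizontal distance between gauge and head_c_mouth below 0.005 m and angle between gauge's own z axis and vertical below 0.2 rad and z of gauge in the frame of head_c_mouth below -0.016 m and world y of head_c between -0.25 and -0.085 m))), for 0.1 s.
4. the gauge hangs in the storage block again, let go (horizontal distance between gauge and block_hole below 0.006 m and z of gauge in the frame of block_hole below -0.032 m and angle between gauge's own z axis and vertical below 0.1 rad and contact force between gauge and the fingers below 0.1 N), for 0.2 s.
At the end, for the whole second after the job is handed in: gauge hanging upright in its block (6 mm off axis, collar 4 mm up at most); right head upright on the tray floor, in its free half; too big head inside the scrap box, down at its floor; too small head upright on the bench within 40 mm of its start; all at rest (horizontal distance between gauge and block_hole below 0.006 m and z of gauge in the frame of block_hole below -0.032 m and angle between gauge's own z axis and vertical below 0.1 rad and x of head_c in the frame of tray_space between -0.04 and 0.04 m and y of head_c in the frame of tray_space between -0.042 and 0.042 m and z of head_c in the frame of tray_space between -0.004 and 0.006 m and angle between each of head_c, head_b's own z axis and vertical below 0.12 rad and x of head_a in the frame of box_space between -0.06 and 0.06 m and y of head_a in the frame of box_space between -0.06 and 0.06 m and z of head_a in the frame of box_space between -0.004 and 0.032 m and distance of head_b from where it was at the start of the episode below 0.04 m and height (world z) of head_b below 0.008 m and linear speed of each of head_a, head_b, head_c, gauge below 0.02 m/s); the robot touches nothing.
It fails at once if the gauge is forced: more than 90 N of contact force between it and a head (contact force between gauge and head_a above 90 N or contact force between gauge and head_b above 90 N or contact force between gauge and head_c above 90 N).
It fails at once if the small bowl or the loose offcut left of the row is pushed more than 40 mm from its place (distance of any of small_bowl, offcut from where it was at the start of the episode above 0.04 m).
It also fails if it takes over 72 s, if anything falls off the work surface, if the arm or the gripper's body presses on something with over 40 N, if the wrist force passes 120 N, or if a joint passes its speed limit or range.

## Working session

There is one attempt and no reset: what is moved stays moved. The work goes in short steps, Python scripts to look and compute and a shell command to move; the robot and the scene stay as the last step left them, time stands still between calls to the robot, and variables do not carry over. Pictures are saved under pics/ and viewed, at most 10 in all, crops included, and the job is handed in when it is done.

```bash
mkdir -p pics
cat > h.py <<'E'
import numpy as np, cv2
from station import bot
from scipy.spatial.transform import Rotation as Ro
def world(cam,uv,z=None,d=None):
    m=bot.camera_model(cam);K=np.array(m["intrinsics"]);R=np.array(m["R"]);t=np.array(m["t"])
    p=cv2.undistortPoints(np.array([[uv]],float),K,np.array(m["dist_coeffs"]))[0,0]
    r=np.array([p[0],p[1],1.]); c=-R.T@t; w=R.T@r
    s=d if d is not None else (z-c[2])/w[2]
    return c+s*w
def pix(cam,X):
    m=bot.camera_model(cam)
    return cv2.projectPoints(np.array([X],float),cv2.Rodrigues(np.array(m["R"]))[0],np.array(m["t"]),np.array(m["intrinsics"]),np.array(m["dist_coeffs"]))[0][0,0]
def st():
    o=bot.get_obs();q=o["tool_rot"];M=Ro.from_quat([q[1],q[2],q[3],q[0]]).as_matrix()
    return o,np.array(o["eef_pos"]),M
E
python3 - <<'E'
from h import *
for c in("scene","top"):
    im,d=bot.read_camera(c);cv2.imwrite(f"pics/{c}0.png",im)
    m=bot.camera_model(c);R=np.array(m["R"]);print(c,(-R.T@np.array(m["t"])).round(3),R.round(2).tolist())
    for n,z in(("gauge_grip",.088),("block_hole",.05),("head_a_mouth",.06),("tray_space",.018),("box_space",.018),("small_bowl",0),("offcut",0),("tray",0),("scrap_box",0)):
        for r in bot.pinpoint(n,c)[:6]:print(n,round(r["score"],2),np.round(r["at"]),world(c,r["at"],z).round(4))
o,p,M=st();print(o["t"],p,M.round(3))
E
```

```text
scene [0.016 0.492 0.576] [[-0.69, -0.72, 0.01], [-0.41, 0.37, -0.83], [0.6, -0.58, -0.55]]
gauge_grip 0.64 [406. 207.] [ 0.4962 -0.2485  0.088 ]
block_hole 0.75 [404. 219.] [ 0.5051 -0.2599  0.05  ]
head_a_mouth 0.94 [358. 269.] [ 0.445  -0.0399  0.06  ]
head_a_mouth 0.3 [406. 231.] [ 0.4614 -0.2088  0.06  ]
tray_space 0.72 [284. 246.] [ 0.6386 -0.026   0.018 ]
box_space 0.98 [217. 271.] [0.6605 0.1259 0.018 ]
small_bowl 0.83 [251. 364.] [0.4426 0.2096 0.    ]
offcut 0.81 [242. 329.] [0.5156 0.1746 0.    ]
tray 0.59 [273. 246.] [ 0.676  -0.0279  0.    ]
scrap_box 0.82 [209. 272.] [0.6903 0.1282 0.    ]
top [ 0.468 -0.032  1.173] [[0.01, -1.0, 0.01], [-1.0, -0.01, -0.06], [0.06, -0.01, -1.0]]
gauge_grip 0.75 [448. 264.] [ 0.5067 -0.2688  0.088 ]
block_hole 0.63 [441. 262.] [ 0.5109 -0.2644  0.05  ]
head_a_mouth 0.92 [320. 297.] [ 0.4437 -0.0336  0.06  ]
head_a_mouth 0.32 [252. 284.] [0.4678 0.0936 0.06  ]
tray_space 0.86 [316. 194.] [ 0.6454 -0.0236  0.018 ]
box_space 0.91 [242. 184.] [0.6643 0.123  0.018 ]
small_bowl 0.9 [201. 303.] [0.4297 0.2024 0.    ]
small_bowl 0.56 [448. 262.] [ 0.5138 -0.2884  0.    ]
offcut 0.87 [219. 253.] [0.5279 0.1675 0.    ]
offcut 0.24 [256. 283.] [0.469  0.0932 0.    ]
tray 0.94 [315. 178.] [ 0.6809 -0.0226  0.    ]
tray 0.67 [217. 254.] [0.5261 0.1717 0.    ]
scrap_box 0.87 [241. 170.] [0.6967 0.1274 0.    ]
1.0 [ 0.24144329 -0.63033717  0.40471432] [[ 0.934  0.358  0.   ]
 [ 0.358 -0.934 -0.   ]
 [ 0.     0.    -1.   ]]
```

View pics/top0.png

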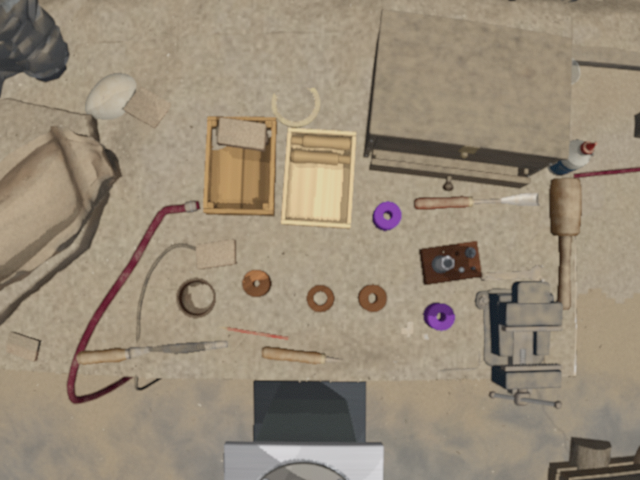

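View pics/scene0.png

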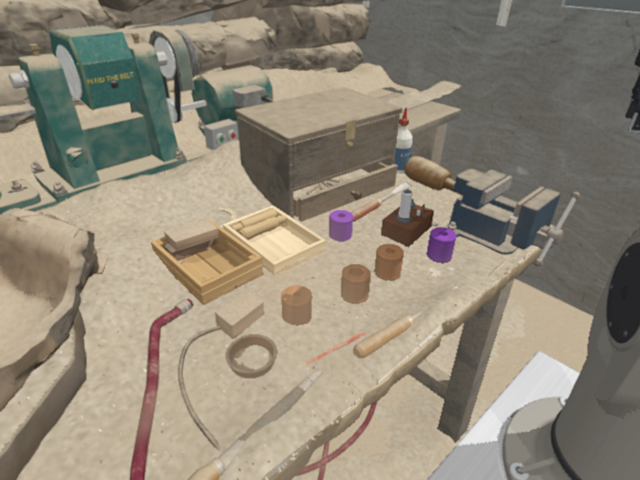

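The top view shows five ring-shaped heads. The three brown ones at (256,283), (320,298) and (373,297) form the row and match the description. The purple ones at (387,215) and (440,316) are look-alikes. The gauge is in the dark block at (447,263), the scrap box at (241,170) and the tray at (318,178).

```bash
cat > meas.py <<'E'
from h import *
def cloud(cam):
    im,d=bot.read_camera(cam)
    m=bot.camera_model(cam);K=np.array(m["intrinsics"]);R=np.array(m["R"]);t=np.array(m["t"])
    v,u=np.mgrid[:480,:640];uv=np.stack([u,v],-1).reshape(-1,1,2).astype(float)
    p=cv2.undistortPoints(uv,K,np.array(m["dist_coeffs"]))[:,0]
    P=np.c_[p,np.ones(len(p))]*d.reshape(-1,1)
    W=(P-t)@R
    W[d.ravel()==0]=np.nan
    return im,W.reshape(480,640,3)
def near(W,c,r,z0,z1):
    k=(np.hypot(W[...,0]-c[0],W[...,1]-c[1])<r)&(W[...,2]>z0)&(W[...,2]<z1)
    return W[k]
E
python3 - <<'E'
from meas import *
C=dict(L=(.468,.093),M=(.444,-.034),R=(.446,-.135))
for cam in("top","scene"):
    im,W=cloud(cam)
    if cam=="top":
        T=im;cv2.imwrite("pics/crop.png",cv2.resize(im[180:340,230:490],None,fx=3,fy=3,interpolation=cv2.INTER_CUBIC))
    for n,c in C.items():
        P=near(W,c,.045,.05,.07);(x,y),r=cv2.minEnclosingCircle(P[:,:2].astype(np.float32))
        print(cam,n,len(P),round(x,4),round(y,4),round(r,4),np.median(P[:,2]).round(4))
    for z0,z1 in((.095,.13),(.075,.1),(.06,.08),(.044,.053)):
        P=near(W,(.505,-.262),.03 if z0>.05 else .08,z0,z1)
        if len(P):print(cam,z0,len(P),P.mean(0).round(4),P.min(0).round(4),P.max(0).round(4),cv2.minAreaRect(P[:,:2].astype(np.float32)))
E
```

```text
top L 597 0.4689 0.0893 0.0275 0.0592
top M 491 0.4418 -0.0332 0.0268 0.0591
top R 565 0.4429 -0.1329 0.0272 0.0593
top 0.095 149 [ 0.5072 -0.2599  0.1155] [ 0.4963 -0.2727  0.096 ] [ 0.5185 -0.2495  0.1239] ((0.5073884129524231, -0.26152318716049194), (0.022618798539042473, 0.02215421386063099), 81.02735900878906)
top 0.075 35 [ 0.5057 -0.2532  0.0875] [ 0.4969 -0.2619  0.0751] [ 0.5193 -0.2495  0.0998] ((0.5085722208023071, -0.2553381025791168), (0.01114753820002079, 0.0225234255194664), 84.78633880615234)
top 0.06 26 [ 0.5056 -0.2526  0.0708] [ 0.4973 -0.2596  0.06  ] [ 0.5181 -0.2444  0.0796] ((0.5076882243156433, -0.2519865334033966), (0.02084275707602501, 0.015103940851986408), 0.13296474516391754)
top 0.044 1594 [ 0.5098 -0.2832  0.0491] [ 0.4275 -0.3414  0.0441] [ 0.5525 -0.225   0.053 ] ((0.4912393391132355, -0.28800520300865173), (0.11191882193088531, 0.11174420267343521), 8.942825317382812)
scene L 610 0.4681 0.0897 0.0279 0.0587
scene M 460 0.4412 -0.0309 0.0275 0.0585
scene R 423 0.4416 -0.1304 0.0283 0.0586
scene 0.095 140 [ 0.5036 -0.2547  0.1099] [ 0.4936 -0.2703  0.0958] [ 0.5168 -0.2463  0.12  ] ((0.5055301785469055, -0.2580950856208801), (0.022959701716899872, 0.022275393828749657), 10.653489112854004)
scene 0.075 109 [ 0.5022 -0.2531  0.0879] [ 0.4936 -0.2692  0.0751] [ 0.514  -0.2471  0.0995] ((0.5015350580215454, -0.25525158643722534), (0.024539068341255188, 0.013656175695359707), 53.940162658691406)
scene 0.06 83 [ 0.5023 -0.2531  0.0701] [ 0.4943 -0.2692  0.0602] [ 0.5161 -0.247   0.0797] ((0.5024943947792053, -0.2555043697357178), (0.023433152586221695, 0.015432392247021198), 45.3885383605957)
scene 0.044 630 [ 0.5011 -0.273   0.0487] [ 0.4276 -0.3418  0.044 ] [ 0.5485 -0.224   0.0529] ((0.4922838807106018, -0.2858864963054657), (0.11255018413066864, 0.11300960928201675), 9.807061195373535)
```

View pics/crop.png

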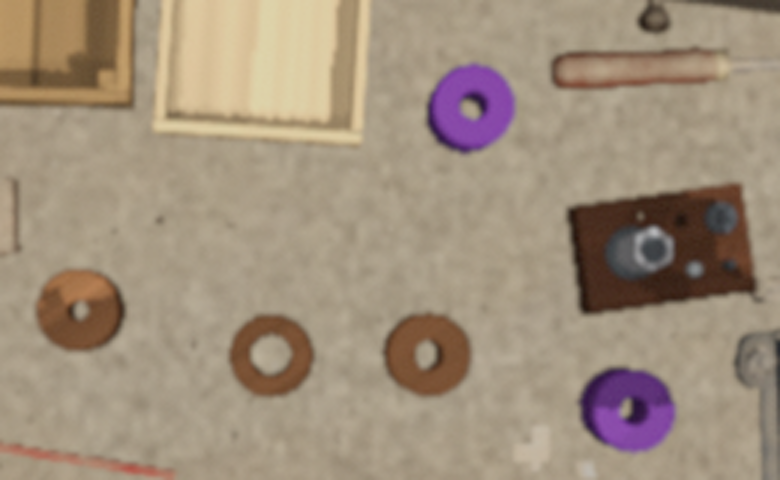

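The enlarged crop confirms the row: brown heads at crop (80,310), (271,355) and (428,355), with bores that look small, big and medium. The gauge hangs in the block at crop (653,248), and the purple rings are the look-alikes. Next I'll check which way the hexagon faces, and move above the gauge.

Run:
```python
from meas import *
im,W=cloud("top")
cv2.imwrite("pics/hex.png",cv2.resize(im[248:278,430:465],None,fx=16,fy=16,interpolation=cv2.INTER_CUBIC))
P=near(W,(.5074,-.2615),.02,.112,.13)[:,:2];z=(P[:,0]-.5074)+1j*(P[:,1]+.2615);z-=z.mean()
m=(z**6).mean();print(len(z),np.degrees(np.angle(m))/6,abs(m)/(abs(z)**6).mean())
for a in range(0,60,5):
    s=(z*np.exp(-1j*np.radians(a))).real;s2=[(z*np.exp(-1j*np.radians(a+k))).real for k in(0,60,120)]
    print(a,[round(float(np.ptp(x))*1e3,1) for x in s2])
o,p,M=st();print(M.T@(np.array([.5065,-.26,.30+.155])-p))
```

```text
126 -3.535743944210033 0.1927725953482879
0 [21.7, 24.1, 24.1]
5 [21.7, 24.0, 23.7]
10 [21.6, 23.9, 23.2]
15 [21.3, 23.6, 22.4]
20 [20.9, 23.0, 21.7]
25 [20.3, 22.7, 21.6]
30 [21.1, 22.9, 21.3]
35 [22.0, 23.5, 21.3]
40 [22.8, 23.8, 21.4]
45 [23.4, 24.2, 21.7]
50 [23.8, 24.3, 21.9]
55 [24.0, 24.3, 21.9]
[ 0.38000237 -0.25104651 -0.05030371]
```

View pics/hex.png

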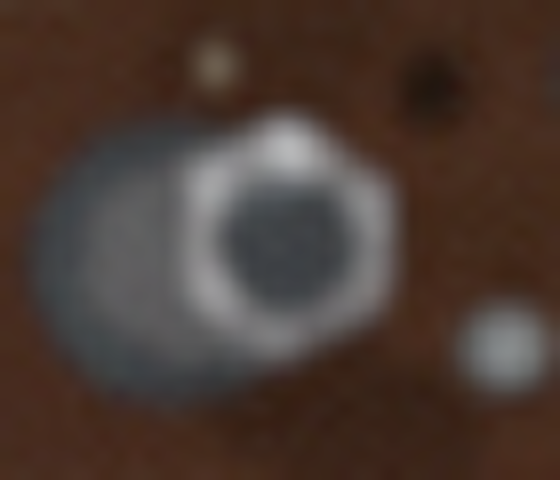

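Seen from above, the hexagon has its flats facing left and right (±y) and corners up and down, so closing along world y suits it.

```bash
python3 -m pendant '[[0.06,0,0,0,7],[0.06,0,0,0,7],[0.06,0,0,0,7],[0.06,0.022,-0.031,0,0],[0.06,0.022,-0.031,0,0],[0.06,0.022,-0.031,0,0],[0.06,0.022,-0.031,0,0],[0.06,0.022,-0.031,0,0],[0.06,0.022,-0.031,0,0],[0.06,0.022,-0.031,0,0],[0.06,0.022,-0.031,0,0],[0.06,0.022,-0.031,0,0]]' 60
python3 - <<'E'
from h import *
o,p,M=st();print(o["t"],o["gripper_width"],M.round(3).tolist(),M.T@(np.array([.5065,-.26,.097+.155])-p))
E
```

```text
t: 2.15
eef_pos: [0.4404, -0.3498, 0.405]
tool_rot: [0.0, 1.0, -0.0, 0.0]
contact_force: [0.7, -0.6, -0.3]
gripper_width: 0.704
grasp_force: 0.0
2.15 0.70426792547789 [[1.0, -0.001, 0.001], [-0.001, -1.0, -0.0], [0.001, 0.0, -1.0]] [ 0.06594699 -0.08996536  0.1530396 ]
```

```bash
python3 -m pendant '[[0.06,0.022,-0.03,0,0],[0.06,0.022,-0.03,0,0],[0.06,0.022,-0.03,0.02,0],[0.06,0,0,0.03,0],[0.06,0,0,0.03,0],[0.06,0,0,0.03,0],[0.06,0,0,0.025,0],[0.06,0,0,0.018,0],[0.0,0,0,0,0],[0.0,0,0,0,0],[0.0,0,0,0,0],[0.0,0,0,0,0]]' 60
python3 - <<'E'
from h import *
o,p,M=st();print(o["gripper_width"]*.0854,M.T@(np.array([.5065,-.26,.097+.155])-p))
im,d=bot.read_camera("scene");cv2.imwrite("pics/g1.png",cv2.resize(im[140:280,330:480],None,fx=4,fy=4))
E
```

```text
t: 3.15
eef_pos: [0.506, -0.2622, 0.2535]
tool_rot: [0.0, 1.0, -0.0, 0.001]
contact_force: [0.1, 0.5, -1.5]
gripper_width: 0.247
grasp_force: 58.8
0.021132603951570766 [ 0.0004505  -0.00221844  0.00151705]
```

```bash
python3 -m pendant '[[0.0,0,0,-0.03,0],[0.0,0,0,-0.035,0],[0.0,0,0,-0.035,0],[0.0,-0.004,-0.038,0,0],[0.0,-0.004,-0.038,0,0],[0.0,-0.004,-0.038,0,0],[0.0,-0.004,-0.038,0,0],[0.0,-0.004,-0.038,0,0],[0.0,-0.004,-0.038,0,0],[0.0,-0.004,-0.038,0,0],[0.0,-0.004,-0.038,0,0],[0.0,-0.004,-0.038,0,0]]' 60; python3 -m pendant '[[0.0,-0.002,-0.008,0,0],[0.0,0,0,0,0]]'
cat > look.py <<'E'
from meas import *
import sys
def look(c,name=None,zt=None):
    o,p,M=st();print("t",o["t"],"w",o["gripper_width"]*.0854,"tcp",p.round(4),"F",np.round(o["contact_force"],1))
    for cam in("scene","top"):
        im,W=cloud(cam)
        P=near(W,c,.045,.05,.068)
        if len(P):
            (x,y),r=cv2.minEnclosingCircle(P[:,:2].astype(np.float32));print(cam,"head",x,y,r,len(P))
        if name and cam=="scene":
            u,v=pix(cam,[c[0],c[1],.1]).astype(int);cv2.imwrite("pics/"+name,cv2.resize(im[v-60:v+60,u-60:u+60],None,fx=5,fy=5,interpolation=cv2.INTER_CUBIC))
    return W
E
python3 - <<'E'
from look import *
look((.4685,.0895),"L1.png")
E
```

```text
t: 4.2
eef_pos: [0.4691, 0.0817, 0.3531]
tool_rot: [0.0, 1.0, -0.001, 0.001]
contact_force: [0.6, -0.1, -1.9]
gripper_width: 0.248
grasp_force: 59.6
t: 4.37
eef_pos: [0.467, 0.0916, 0.353]
tool_rot: [-0.001, 1.0, 0.003, 0.001]
contact_force: [0.5, -0.2, -2.3]
gripper_width: 0.249
grasp_force: 59.6
t 4.3667 w 0.021257371474056784 tcp [0.467  0.0916 0.353 ] F [ 0.5 -0.2 -2.3]
scene head 0.4685996174812317 0.09019158035516739 0.027994973585009575 601
top head 0.4716856777667999 0.07849695533514023 0.02306564524769783 56
```

View pics/L1.png

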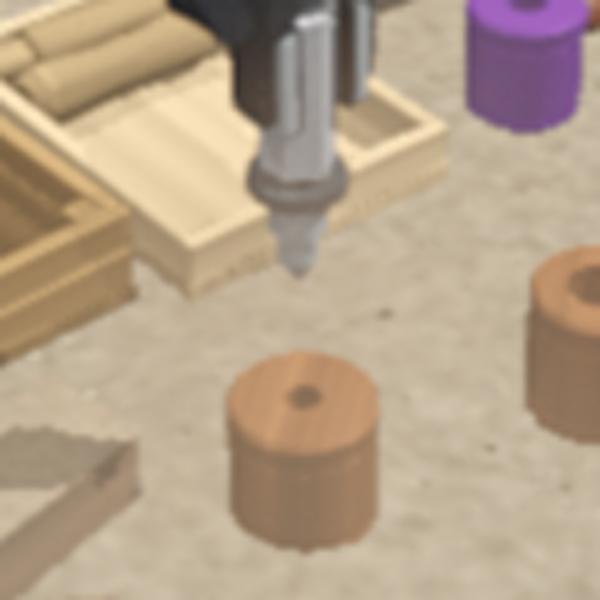

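The gauge is held upright, tip at crop (299,275), above the left head's bore at crop (305,397). Next I'll turn those pixels into an offset.

Run:
```python
from h import *
c=(.4685,.0895);u,v=pix("scene",[*c,.1]).astype(int)
f=lambda a,b:((a+.5)/5-.5+u-60,(b+.5)/5-.5+v-60)
print("tip",world("scene",f(299,270),.1135),"bore",world("scene",f(305,397),.06),"collar mid",world("scene",f(298,185),.1135+.039))
for r in bot.pinpoint("gauge","scene")[:2]:print(r["score"],r["at"],f(299,270),world("scene",r["at"],.1135))
for n in("head_a_mouth","head_b_mouth","head_c_mouth"):
  for r in bot.pinpoint(n,"scene")[:4]:print(n,r["score"],world("scene",r["at"],.06))
```

```text
tip [0.46992992 0.09061806 0.1135    ] bore [0.46810465 0.09005388 0.06      ] collar mid [0.46481984 0.09521109 0.1525    ]
0.63 [295.8, 269.8] (np.float64(295.4), np.float64(268.6)) [0.46708324 0.09228682 0.1135    ]
head_a_mouth 0.69 [ 0.44652579 -0.03826454  0.06      ]
head_b_mouth 0.63 [0.47531831 0.09092684 0.06      ]
head_c_mouth 0.89 [ 0.40960711 -0.26485517  0.06      ]
head_c_mouth 0.89 [ 0.59212666 -0.14894021  0.06      ]
head_c_mouth 0.81 [ 0.440384   -0.12783318  0.06      ]
```

```bash
python3 -m pendant '[[0,0.001,0.002,0.02,0],[0,0,0,0.02,0],[0,0,0,0.01,0],[0,0,0,0.003,0],[0,0,0,0,0]]'; python3 -m pendant '[[0,0,0,0.002,0],[0,0,0,0.002,0],[0,0,0,0,0]]'
```

```text
t: 5.08
eef_pos: [0.4689, 0.0853, 0.2989]
tool_rot: [0.0, 1.0, -0.001, -0.001]
contact_force: [2.1, -0.2, 1.2]
gripper_width: 0.246
grasp_force: 60.1
t: 5.33
eef_pos: [0.4689, 0.0861, 0.2953]
tool_rot: [-0.0, 1.0, -0.001, 0.0]
contact_force: [-0.2, 1.5, -1.1]
gripper_width: 0.248
grasp_force: 59.8
```

```bash
python3 -m pendant '[[0,0,0,-0.006,0],[0,0,-0.003,0,0],[0,0,0,0,0],[0,0,0,0,0],[0,0,0,0,0]]'
python3 - <<'E'
from look import *
look((.4685,.0895),"L2.png")
E
```

```text
t: 5.75
eef_pos: [0.4686, 0.0891, 0.3009]
tool_rot: [0.0, 1.0, -0.0, -0.0]
contact_force: [-1.0, -1.0, -2.1]
gripper_width: 0.253
grasp_force: 59.7
t 5.75 w 0.021622413229339214 tcp [0.4686 0.0891 0.3009] F [-1.  -1.  -2.1]
scene head 0.4684555232524872 0.09049902856349945 0.02720133773982525 553
top head 0.4867684245109558 0.07028503715991974 0.008203093893826008 22
```

View pics/L2.png

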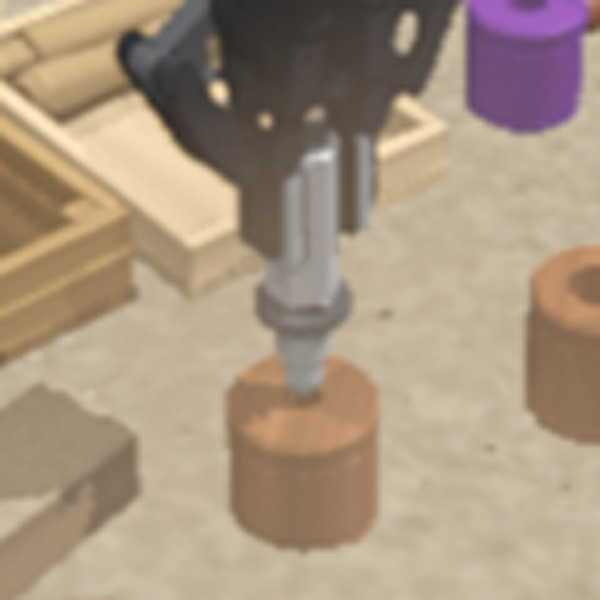

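The tip, at crop (305,393), stands right over the bore mouth. Now I'll push down in small steps.

```bash
python3 -m pendant '[[0,0,0,0.002,0],[0,0,0,0.002,0],[0,0,0,0.001,0],[0,0,0,0,0]]'; python3 -m pendant '[[0,0,0,0.001,0],[0,0,0,0.001,0],[0,0,0,0,0]]';python3 -m pendant '[[0,0,0,0.001,0],[0,0,0,0.001,0],[0,0,0,0,0]]'
```

```text
t: 6.18
eef_pos: [0.4686, 0.089, 0.2956]
tool_rot: [0.0, 1.0, -0.0, -0.0]
contact_force: [0.3, -0.4, -1.9]
gripper_width: 0.254
grasp_force: 59.7
t: 6.43
eef_pos: [0.4687, 0.0891, 0.2938]
tool_rot: [0.0, 1.0, -0.0, -0.0]
contact_force: [-0.7, 0.2, -2.3]
gripper_width: 0.247
grasp_force: 59.7
t: 6.68
eef_pos: [0.4687, 0.0894, 0.2923]
tool_rot: [-0.0, 1.0, -0.0, 0.0]
contact_force: [-1.0, 0.7, 2.8]
gripper_width: 0.25
grasp_force: 60.5
```

```bash
python3 -m pendant '[[0,0,0,0.001,0],[0,0,0,0.001,0],[0,0,0,0,0],[0,0,0,0,0]]'
python3 - <<'E'
from look import *
look((.4685,.0895))
E
```

```text
t: 7.02
eef_pos: [0.469, 0.0895, 0.2917]
tool_rot: [-0.0, 1.0, -0.0, 0.001]
contact_force: [-5.6, -1.5, 18.5]
gripper_width: 0.248
grasp_force: 62.4
t 7.0167 w 0.021220643008068436 tcp [0.469  0.0895 0.2917] F [-5.6 -1.5 18.5]
scene head 0.4679347276687622 0.09062189608812332 0.027800895273685455 529
top head 0.4868011474609375 0.07048463821411133 0.008142311125993729 19
```

The left head stops the gauge about 6 mm down at about 20 N, so its bore is too small. On to the middle head.

```bash
python3 -m pendant '[[0,0,0,-0.018,0],[0,0,0,-0.018,0],[0,-0.0068,0.0307,0,0],[0,-0.0068,0.0307,0,0],[0,-0.0068,0.0307,0,0],[0,-0.0068,0.0307,0,0],[0,0,0,0,0],[0,0,0,0,0],[0,0,0,0,0]]'
python3 - <<'E'
from look import *
look((.4418,-.0332),"M1.png")
E
```

```text
t: 7.87
eef_pos: [0.4415, -0.0334, 0.326]
tool_rot: [-0.0, 1.0, -0.0, 0.0]
contact_force: [0.1, 0.3, -1.9]
gripper_width: 0.248
grasp_force: 59.7
t 7.8667 w 0.021165226592753526 tcp [ 0.4415 -0.0334  0.326 ] F [ 0.1  0.3 -1.9]
scene head 0.4403274655342102 -0.030650820583105087 0.027689307928085327 460
```

View pics/M1.png

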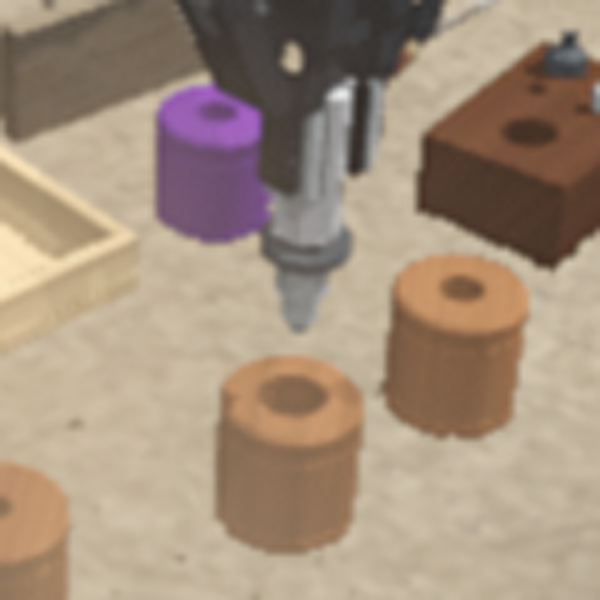

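Tip at crop (301,328), bore centre at crop (292,395).

Run:
```python
from h import *
c=(.4418,-.0332);u,v=pix("scene",[*c,.1]).astype(int)
f=lambda a,b:((a+.5)/5-.5+u-60,(b+.5)/5-.5+v-60)
print("tip",world("scene",f(301,325),.0883),"bore",world("scene",f(292,395),.06))
```

```text
tip [ 0.44307167 -0.03516789  0.0883    ] bore [ 0.44112953 -0.030884    0.06      ]
```

```bash
python3 -m pendant '[[0,-0.0007,-0.0015,0.015,0],[0,0,0,0.014,0],[0,0,0,0.005,0],[0,0,0,0.005,0],[0,0,0,0.004,0],[0,0,0,0,0]]'; python3 -m pendant '[[0,0,0,0.002,0],[0,0,0,0.002,0],[0,0,0,0,0]]'
```

```text
t: 8.47
eef_pos: [0.4408, -0.0319, 0.2826]
tool_rot: [-0.0, 1.0, -0.0, -0.0]
contact_force: [0.5, -0.1, -1.5]
gripper_width: 0.246
grasp_force: 59.7
t: 8.72
eef_pos: [0.4408, -0.0322, 0.279]
tool_rot: [0.0, 1.0, -0.0, 0.0]
contact_force: [-0.7, -0.0, -1.8]
gripper_width: 0.248
grasp_force: 59.7
```

```bash
python3 -m pendant '[[0,0,0,0.002,0],[0,0,0,0.002,0],[0,0,0,0,0]]'
```

```text
t: 8.97
eef_pos: [0.4406, -0.0322, 0.2747]
tool_rot: [0.0, 1.0, -0.0, -0.0]
contact_force: [-0.3, 0.2, -1.7]
gripper_width: 0.246
grasp_force: 59.7
```

```bash
python3 -m pendant '[[0,0,0,0.004,0],[0,0,0,0.004,0],[0,0,0,0.002,0],[0,0,0,0.001,0],[0,0,0,0,0]]'; python3 -m pendant '[[0,0,0,0.001,0],[0,0,0,0.001,0],[0,0,0,0,0]]'; python3 -m pendant '[[0,0,0,0.001,0],[0,0,0,0,0],[0,0,0,0,0]]'
```

```text
t: 9.38
eef_pos: [0.4406, -0.0322, 0.2636]
tool_rot: [-0.0, 1.0, -0.0, -0.0]
contact_force: [0.6, 0.5, -2.2]
gripper_width: 0.247
grasp_force: 59.7
t: 9.63
eef_pos: [0.441, -0.0321, 0.2632]
tool_rot: [0.0, 1.0, -0.0, 0.0]
contact_force: [-5.1, 0.3, 14.6]
gripper_width: 0.246
grasp_force: 62.0
t: 9.88
eef_pos: [0.4411, -0.0321, 0.2631]
tool_rot: [0.0, 1.0, -0.0, 0.0]
contact_force: [-9.3, 0.5, 27.4]
gripper_width: 0.248
grasp_force: 63.6
```

The middle head swallows the gauge to the collar, so its bore is too big. On to the right head.

```bash
python3 -m pendant '[[0,0,0,-0.02,0],[0,0,0,-0.025,0],[0,0,0,-0.02,0],[0,0.001,0.034,0,0],[0,0.001,0.034,0,0],[0,0,0.032,0,0],[0,0,0,0,0],[0,0,0,0,0]]'; python3 -m pendant '[[0,0,0,0.014,0],[0,0,0,0.014,0],[0,0,0,0.004,0],[0,0,0,0.003,0],[0,0,0,0.002,0],[0,0,0,0,0]]'
```

```text
t: 10.55
eef_pos: [0.4423, -0.134, 0.326]
tool_rot: [0.0, 1.0, -0.003, 0.0]
contact_force: [1.1, 1.7, -2.6]
gripper_width: 0.25
grasp_force: 59.7
t: 11.05
eef_pos: [0.4428, -0.1317, 0.2891]
tool_rot: [-0.0, 1.0, 0.0, 0.0]
contact_force: [-0.2, -1.2, -2.6]
gripper_width: 0.251
grasp_force: 59.7
```

```bash
python3 -m pendant '[[0,0,0,0.002,0],[0,0,0,0.002,0],[0,0,0,0.002,0],[0,0,0,0,0]]'; python3 -m pendant '[[0,0,0,0.001,0],[0,0,0,0.001,0],[0,0,0,0,0]]'; python3 -m pendant '[[0,0,0,0.001,0],[0,0,0,0.001,0],[0,0,0,0,0]]'
```

```text
t: 11.38
eef_pos: [0.4425, -0.1322, 0.2828]
tool_rot: [-0.0, 1.0, -0.0, -0.0]
contact_force: [-0.5, -0.0, -2.6]
gripper_width: 0.243
grasp_force: 59.7
t: 11.63
eef_pos: [0.4426, -0.1322, 0.2808]
tool_rot: [-0.0, 1.0, -0.0, -0.0]
contact_force: [-0.7, -0.5, -2.1]
gripper_width: 0.246
grasp_force: 59.7
t: 11.88
eef_pos: [0.4431, -0.1323, 0.2801]
tool_rot: [0.0, 1.0, -0.0, 0.0]
contact_force: [-4.3, 1.5, 11.6]
gripper_width: 0.253
grasp_force: 61.7
```

The right head stops the gauge on the bevel about 19 mm down, so its bore is right. Taking the gauge back to its hole.

```bash
python3 -m pendant '[[0,0,0,-0.02,0],[0,0,0,-0.03,0],[0,0,0,-0.03,0],[0,0.0159,0.0323,0,0],[0,0.0159,0.0323,0,0],[0,0.0159,0.0323,0,0],[0,0.0159,0.0323,0,0],[0,0,0,0,0],[0,0,0,0,0],[0,0,0,0,0]]'
python3 - <<'E'
from h import *
im,d=bot.read_camera("scene");u,v=pix("scene",[.506,-.2615,.07]).astype(int);print(u,v)
cv2.imwrite("pics/B1.png",cv2.resize(im[v-60:v+60,u-60:u+60],None,fx=5,fy=5,interpolation=cv2.INTER_CUBIC))
o,p,M=st();print(p)
for cam in("scene",):
  for r in bot.pinpoint("block_hole",cam)[:2]:print(r["score"],r["at"],world(cam,r["at"],.05))
  for r in bot.pinpoint("gauge",cam)[:2]:print(r["score"],r["at"],world(cam,r["at"],p[2]-.2391))
E
```

```text
t: 12.72
eef_pos: [0.5059, -0.261, 0.3584]
tool_rot: [-0.0, 1.0, -0.0, -0.001]
contact_force: [-0.5, 1.0, -1.1]
gripper_width: 0.251
grasp_force: 59.8
405 210
[ 0.50585273 -0.26037753  0.35850778]
0.65 [401.7, 219.8] [ 0.50566487 -0.25308211  0.05      ]
0.6 [406.8, 232.3] [ 0.46734785 -0.22020221  0.05      ]
0.77 [407.4, 191.2] [ 0.50439962 -0.25749644  0.11940778]
0.42 [242.4, 326.3] [0.41622779 0.23643351 0.11940778]
```

View pics/B1.png

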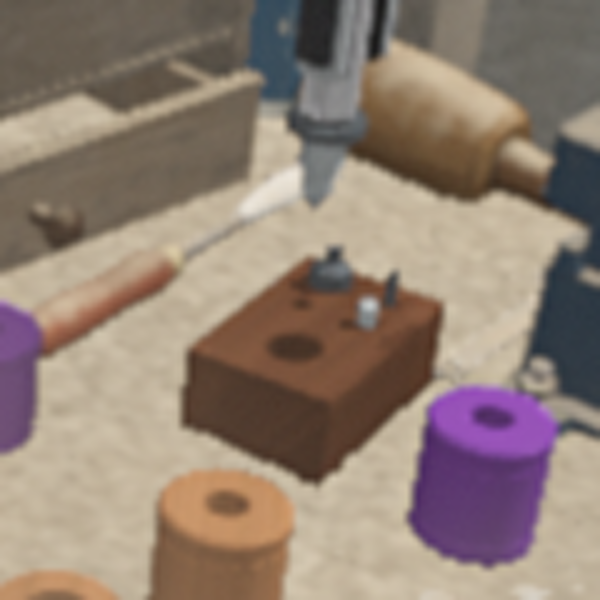

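Tip at crop (315,200), empty hole centred at crop (296,347).

Run:
```python
from h import *
u,v=405,210
f=lambda a,b:((a+.5)/5-.5+u-60,(b+.5)/5-.5+v-60)
print("tip",world("scene",f(315,198),.1194),"hole",world("scene",f(296,347),.05))
# same cam bias check: expected pixels of vertical line
for z in(.05,.1194):
    q=pix("scene",[.506,-.2615,z]);print(z,(q-[u-60,v-60]+.5)*5-.5)
```

```text
tip [ 0.50965058 -0.26522881  0.1194    ] hole [ 0.504624   -0.25922608  0.05      ]
0.05 [296.63035937 343.99599174]
0.1194 [316.66694945 203.72135528]
```

```bash
python3 -m pendant '[[0,0,-0.0005,0.03,0],[0,0,0,0.03,0],[0,0,0,0.01,0],[0,0,0,0.006,0],[0,0,0,0.006,0],[0,0,0,0,0]]'; python3 -m pendant '[[0,0,0,0.005,0],[0,0,0,0.005,0],[0,0,0,0.003,0],[0,0,0,0,0]]'
```

```text
t: 13.37
eef_pos: [0.5063, -0.2607, 0.277]
tool_rot: [-0.0, 1.0, -0.0, 0.0]
contact_force: [0.1, -1.0, -1.8]
gripper_width: 0.243
grasp_force: 59.7
t: 13.7
eef_pos: [0.506, -0.2609, 0.2636]
tool_rot: [-0.0, 1.0, -0.0, -0.0]
contact_force: [0.2, 0.9, -2.7]
gripper_width: 0.25
grasp_force: 59.7
```

```bash
python3 -m pendant '[[0,0,0,0.005,0],[0,0,0,0.004,0],[0,0,0,0,0],[0.05,0,0,0,0],[0.05,0,0,0,0],[0.05,0,0,0,0],[0.05,0,0,0,0],[0.05,0,0,0,0]]'; python3 -m pendant '[[0.05,0,0,-0.03,0],[0.05,0,0,-0.03,0],[0.05,0,0,-0.03,0],[0.085,0,0,-0.01,0]]'
python3 - <<'E'
from meas import *
im,W=cloud("scene")
P=near(W,(.506,-.2615),.03,.09,.13);print(len(P),P[:,2].max(),P.mean(0))
P=near(W,(.506,-.2615),.03,.056,.13);print(P[:,2].max())
cv2.imwrite("pics/B2.png",cv2.resize(im[150:270,345:465],None,fx=4,fy=4))
o,p,M=st();print(M.T@(np.array([.4418,-.0325,.0])-p),p)
E
```

```text
t: 14.37
eef_pos: [0.5063, -0.261, 0.2553]
tool_rot: [0.0, 1.0, -0.0, 0.0]
contact_force: [0.4, -0.3, -0.7]
gripper_width: 0.59
grasp_force: 0.0
t: 14.7
eef_pos: [0.5072, -0.2615, 0.3596]
tool_rot: [0.001, 1.0, -0.001, 0.003]
contact_force: [0.5, 0.1, 0.3]
gripper_width: 0.715
grasp_force: 0.0
163 0.12041029252432528 [ 0.50233763 -0.25421961  0.10720114]
0.12041029252432528
[-0.06839064 -0.23001926  0.35866248] [ 0.5073685  -0.26152703  0.3598226 ]
```

View pics/B2.png

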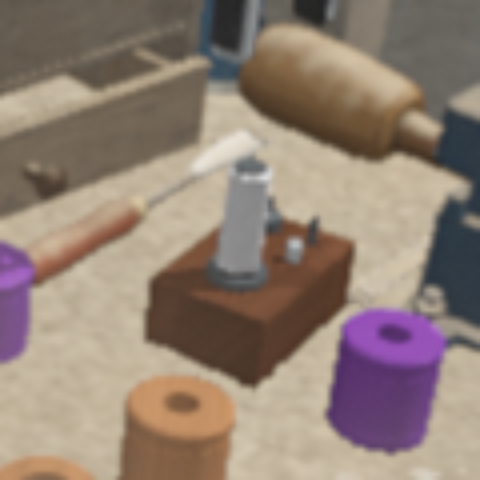

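The gauge hangs in its hole at the centre of the crop, collar on the block at (238,275), top at the same height as before. Now the middle (too big) head goes into the box.

```bash
python3 -m pendant '[[0.085,-0.0093,-0.0327,0,0],[0.085,-0.0093,-0.0327,0,0],[0.085,-0.0093,-0.0327,0,0],[0.085,-0.0093,-0.0327,0,0],[0.085,-0.0093,-0.0327,0,0],[0.085,-0.0093,-0.0327,0.01,0],[0.085,-0.0093,-0.0327,0.03,0],[0.085,0,0,0.03,0],[0.085,0,0,0.03,0],[0.085,0,0,0,0]]'
python3 - <<'E'
from h import *
o,p,M=st();print(p,M.T@(np.array([.4411,-.0321,.2])-p))
for r in bot.pinpoint("box_space","top")[:1]:0
bot.read_camera("top");bot.read_camera("scene")
for cam in("top","scene"):
  for n in("tray_space","box_space"):
    for r in bot.pinpoint(n,cam)[:1]:print(n,r["score"],world(cam,r["at"],.018))
E
```

```text
t: 15.58
eef_pos: [0.4393, -0.0341, 0.2528]
tool_rot: [-0.0, 1.0, 0.001, -0.005]
contact_force: [-0.2, -0.3, 0.5]
gripper_width: 0.993
grasp_force: 0.0
[ 0.43925037 -0.03407468  0.252781  ] [ 0.00234497 -0.00195883  0.05276191]
tray_space 0.81 [ 0.64798007 -0.02787512  0.018     ]
box_space 0.72 [0.66274236 0.12671852 0.018     ]
tray_space 0.81 [ 0.64092105 -0.02408634  0.018     ]
box_space 0.82 [0.65227957 0.12541016 0.018     ]
```

```bash
python3 -m pendant '[[0.085,0.001,-0.001,0.025,0],[0.085,0,0,0.02,0],[0.085,0,0,0.005,0],[0,0,0,0,0],[0,0,0,0,0],[0,0,0,0,0],[0,0,0,0,0],[0,0,0,0,0],[0,0,0,-0.005,0],[0,0,0,-0.03,0],[0,0,0,-0.035,0],[0,0,0,-0.03,0]]' 60
python3 - <<'E'
from h import *
o,p,M=st();print(p,M.T@(np.array([.656,.1255,.221])-p))
E
```

```text
t: 16.93
eef_pos: [0.4427, -0.0337, 0.3096]
tool_rot: [-0.0, 1.0, -0.0, 0.0]
contact_force: [1.1, -0.6, -1.0]
gripper_width: 0.621
grasp_force: 63.7
[ 0.44268213 -0.03365684  0.30958957] [ 0.21320245 -0.15927489  0.08865523]
```

```bash
python3 -m pendant '[[0,0.0267,-0.0199,0,0],[0,0.0267,-0.0199,0,0],[0,0.0267,-0.0199,0,0],[0,0.0267,-0.0199,0,0],[0,0.0267,-0.0199,0,0],[0,0.0267,-0.0199,0,0],[0,0.0267,-0.0199,0,0],[0,0.0267,-0.0199,0,0],[0,0,0,0,0],[0,0,0,0,0],[0,0,0,0,0]]'
python3 - <<'E'
from look import *
o,p,M=st();print(p)
im,W=cloud("scene");cv2.imwrite("pics/X.png",im)
P=W[(np.hypot(W[...,0]-p[0],W[...,1]-p[1])<.033)&(W[...,2]>.075)&(W[...,2]<.2)];print(len(P),P.min(0),P.max(0))
K=W[240:300,160:260];print(np.nanmax(K[...,2]))
for r in bot.pinpoint("box_space","scene")[:1]:print(world("scene",r["at"],.018))
E
```

```text
t: 17.85
eef_pos: [0.6561, 0.1249, 0.3075]
tool_rot: [0.0, 1.0, -0.0, -0.0]
contact_force: [0.1, -1.0, -0.9]
gripper_width: 0.616
grasp_force: 63.8
[0.65614152 0.12485773 0.30748493]
1368 [0.62474101 0.09321728 0.09693565] [0.67956046 0.15747891 0.19946223]
0.1139006971951389
[ 0.43298141 -0.10865726  0.018     ]
```

```bash
python3 -m pendant '[[0,0,0,0.03,0],[0,0,0,0.03,0],[0,0,0,0.012,0],[0,0,0,0.004,0],[0,0,0,0,0],[0,0,0,0,0]]'; python3 -m pendant '[[0,0,0,0.002,0],[0,0,0,0.002,0],[0,0,0,0,0]]'
```

```text
t: 18.45
eef_pos: [0.6572, 0.1252, 0.2327]
tool_rot: [-0.0, 1.0, -0.001, 0.001]
contact_force: [-0.1, 1.2, -0.5]
gripper_width: 0.615
grasp_force: 63.8
t: 18.7
eef_pos: [0.6569, 0.1254, 0.2281]
tool_rot: [-0.0, 1.0, -0.0, 0.001]
contact_force: [-0.2, 0.0, -1.6]
gripper_width: 0.618
grasp_force: 63.8
```

```bash
python3 -m pendant '[[0,0,0,0.002,0],[0,0,0,0.001,0],[0,0,0,0,0]]'; python3 -m pendant '[[0,0,0,0.001,0],[0,0,0,0.001,0],[0,0,0,0,0]]'
```

```text
t: 18.95
eef_pos: [0.6571, 0.1256, 0.2269]
tool_rot: [-0.0, 1.0, -0.0, 0.001]
contact_force: [-5.7, -0.6, 13.1]
gripper_width: 0.62
grasp_force: 65.6
t: 19.2
eef_pos: [0.6571, 0.1256, 0.2269]
tool_rot: [0.0, 1.0, -0.0, 0.001]
contact_force: [-10.9, -2.9, 26.8]
gripper_width: 0.617
grasp_force: 67.2
```

```bash
python3 -m pendant '[[0,0,0,-0.002,0],[0.068,0,0,0,0],[0.068,0,0,0,0],[0.068,0,0,0,0],[0.068,0,0,0,0],[0.068,0,0,-0.02,0],[0.068,0,0,-0.03,0],[0.068,0,0,-0.035,0],[0.085,0,0,-0.035,0],[0.085,0,0,0,0],[0.085,0,0,0,0]]'
python3 - <<'E'
from look import *
o,p,M=st();print(p,M.T@(np.array([.4431,-.1323,.2075])-p))
im,W=cloud("scene")
for c in((.656,.1255),(.4431,-.1323)):
    P=near(W,c,.04,.055,.09);(x,y),r=cv2.minEnclosingCircle(P[:,:2].astype(np.float32));print(x,y,r,P[:,2].min(),np.median(P[:,2]),P[:,2].max())
E
```

```text
t: 20.12
eef_pos: [0.6575, 0.1257, 0.3469]
tool_rot: [-0.001, 1.0, -0.0, 0.002]
contact_force: [-0.8, -0.7, -0.4]
gripper_width: 0.992
grasp_force: 0.0
[0.657456   0.12565685 0.34694621] [-0.21480752  0.258309    0.13809295]
0.6543155908584595 0.12667451798915863 0.028063151985406876 0.05522235117465241 0.07422801666876057 0.07949694131691659
0.44070324301719666 -0.12962520122528076 0.027966758236289024 0.0550805409066308 0.05888085919914296 0.06206573032427643
```

Head is down in the box. Now the right head goes to the tray.

```bash
python3 -m pendant '[[0.085,-0.0239,0.0287,0,0],[0.085,-0.0239,0.0287,0,0],[0.085,-0.0239,0.0287,0,0],[0.085,-0.0239,0.0287,0,0],[0.085,-0.0239,0.0287,0,0],[0.085,-0.0239,0.0287,0,0],[0.085,-0.0239,0.0287,0,0],[0.085,-0.0239,0.0287,0,0],[0.085,-0.0239,0.0287,0,0],[0.085,0,0,0.03,0],[0.085,0,0,0.03,0],[0.085,0,0,0,0]]'; python3 -m pendant '[[0.085,0,0,0,0]]'
```

```text
t: 21.17
eef_pos: [0.4382, -0.1329, 0.2793]
tool_rot: [-0.001, 1.0, -0.001, -0.005]
contact_force: [-1.6, -0.4, -0.5]
gripper_width: 0.999
grasp_force: 0.0
t: 21.25
eef_pos: [0.4403, -0.1325, 0.2827]
tool_rot: [-0.001, 1.0, -0.0, -0.003]
contact_force: [-0.1, 0.2, 0.5]
gripper_width: 0.992
grasp_force: 0.0
```

```bash
python3 -m pendant '[[0.085,0.001,0,0.03,0],[0.085,0,0,0.03,0],[0.085,0,0,0.017,0],[0,0,0,0,0],[0,0,0,0,0],[0,0,0,0,0],[0,0,0,0,0],[0,0,0,0,0],[0,0,0,0,0]]' 60; python3 -m pendant '[[0,0,0,-0.01,0],[0,0,0,-0.03,0],[0,0,0,-0.035,0],[0,0,0,-0.025,0],[0,0.025,-0.0134,0,0],[0,0.025,-0.0134,0,0],[0,0.025,-0.0134,0,0],[0,0.025,-0.0134,0,0]]'; python3 -m pendant '[[0,0.025,-0.0134,0,0],[0,0.025,-0.0134,0,0],[0,0.025,-0.0134,0,0],[0,0.025,-0.0134,0,0],[0,0,0,0,0],[0,0,0,0,0],[0,0,0,0,0]]'
python3 - <<'E'
from look import *
o,p,M=st();print(p)
im,W=cloud("scene")
P=near(W,p,.033,.045,.2);print(len(P),P.min(0),P.max(0))
bot.read_camera("top")
for c in("scene","top"):
  for n,z in(("tray_space",.018),("tray",0)):
    for r in bot.pinpoint(n,c)[:1]:print(n,r["score"],world(c,r["at"],z))
E
```

```text
t: 22.0
eef_pos: [0.4433, -0.1328, 0.2091]
tool_rot: [0.0, 1.0, -0.0, 0.002]
contact_force: [-0.3, 1.2, 9.0]
gripper_width: 0.618
grasp_force: 64.4
t: 22.67
eef_pos: [0.5432, -0.0788, 0.309]
tool_rot: [0.0, 1.0, -0.001, 0.001]
contact_force: [-0.1, 0.5, -1.1]
gripper_width: 0.619
grasp_force: 63.6
t: 23.25
eef_pos: [0.6417, -0.0262, 0.3077]
tool_rot: [0.0, 1.0, -0.0, -0.0]
contact_force: [-0.8, -0.3, -2.2]
gripper_width: 0.618
grasp_force: 63.5
[ 0.64174822 -0.02620721  0.30770403]
1080 [ 0.61142486 -0.05895582  0.09817349] [0.66380684 0.00617696 0.19945528]
tray_space 0.59 [ 0.64190662 -0.02855196  0.018     ]
tray 0.93 [ 0.67494467 -0.02221784  0.        ]
```

```bash
python3 -m pendant '[[0,0,0,0.03,0],[0,0,0,0.03,0],[0,0,0,0.012,0],[0,0,0,0.004,0],[0,0,0,0.002,0],[0,0,0,0,0],[0,0,0,0,0]]'; python3 -m pendant '[[0,0,0,0.001,0],[0,0,0,0.001,0],[0,0,0,0,0]]'
```

```text
t: 24.13
eef_pos: [0.6432, -0.0257, 0.2309]
tool_rot: [-0.0, 1.0, -0.0, 0.001]
contact_force: [0.3, 0.1, -0.6]
gripper_width: 0.615
grasp_force: 63.4
t: 24.38
eef_pos: [0.6426, -0.0257, 0.228]
tool_rot: [0.0, 1.0, -0.0, 0.0]
contact_force: [-0.0, -0.3, -1.0]
gripper_width: 0.615
grasp_force: 63.4
```

```bash
python3 -m pendant '[[0,0,0,0.001,0],[0,0,0,0.001,0],[0,0,0,0,0]]'; python3 -m pendant '[[0,0,0,-0.001,0],[0.068,0,0,0,0],[0.068,0,0,0,0],[0.068,0,0,0,0],[0.068,0,0,0,0],[0.068,0,0,-0.02,0],[0.068,0,0,-0.03,0],[0.068,0,0,-0.035,0],[0.068,0,0,-0.035,0],[0.068,-0.03,0.03,0,0],[0.068,-0.03,0.03,0,0],[0.068,-0.03,0.03,0,0]]'; python3 -m pendant '[[0.068,-0.03,0.03,0,0],[0.068,0,0.035,0,0],[0.068,0,0.035,0,0],[0.068,0,0.035,0,0],[0.068,0,0,0,0],[0.068,0,0,0,0]]'
python3 - <<'E'
from look import *
o,p,M=st();print(p,o["gripper_width"])
for cam in("top","scene"):
  im,W=cloud(cam)
  for c in((.656,.1255),(.6426,-.0257),(.4687,.0893),(.506,-.2615)):
    P=near(W,c,.04,.054,.13)
    if len(P):
        (x,y),r=cv2.minEnclosingCircle(P[:,:2].astype(np.float32));print(cam,len(P),x,y,r,np.percentile(P[:,2],[10,50,90,100]).round(4))
  if cam=="top":cv2.imwrite("pics/end.png",cv2.resize(im[100:340,180:500],None,fx=2.4,fy=2.4))
E
```

```text
t: 24.63
eef_pos: [0.6427, -0.0257, 0.2272]
tool_rot: [0.0, 1.0, -0.0, 0.0]
contact_force: [-4.9, -0.5, 11.7]
gripper_width: 0.616
grasp_force: 64.9
t: 25.63
eef_pos: [0.5532, -0.1145, 0.3471]
tool_rot: [0.0, 1.0, 0.0, 0.001]
contact_force: [0.2, -1.4, -0.6]
gripper_width: 0.799
grasp_force: 0.0
t: 26.13
eef_pos: [0.5237, -0.2511, 0.3462]
tool_rot: [0.0, 1.0, -0.003, -0.0]
contact_force: [0.4, 0.8, -0.5]
gripper_width: 0.795
grasp_force: 0.0
[ 0.52372237 -0.25110319  0.34623423] 0.7951070621336136
top 575 0.6561135053634644 0.12363584339618683 0.027478622272610664 [0.0669 0.0766 0.0797 0.0844]
top 628 0.6416639685630798 -0.026814447715878487 0.02735847420990467 [0.0735 0.0769 0.0798 0.0831]
top 587 0.4692036509513855 0.08912181854248047 0.027222398668527603 [0.0566 0.0592 0.0618 0.067 ]
top 167 0.4931904673576355 -0.26475781202316284 0.029283123090863228 [0.0554 0.0903 0.1199 0.1228]
scene 654 0.6537725925445557 0.12778180837631226 0.028317363932728767 [0.0586 0.074  0.0775 0.0795]
scene 508 0.6405816078186035 -0.025134988129138947 0.028095930814743042 [0.059  0.075  0.0776 0.0792]
scene 542 0.4687870740890503 0.09042234718799591 0.0276010911911726 [0.0566 0.0589 0.0601 0.0616]
scene 357 0.5046596527099609 -0.2714090943336487 0.029497701674699783 [0.0557 0.0857 0.1163 0.1204]
```

View pics/end.png

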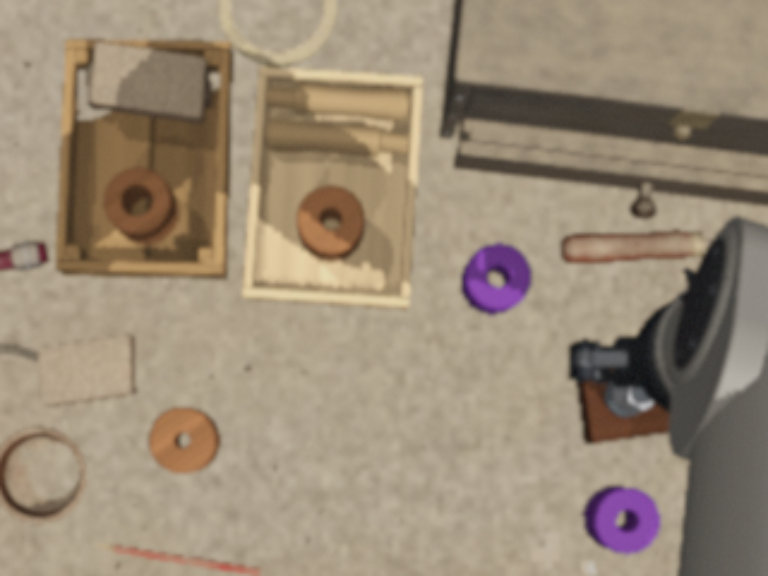

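The picture shows the big-bore head in the box (138,203), the right one in the tray's free half (331,221) and the small one still in place (184,440). The gauge is in its block (632,398), and the gripper is clear at height. Handing in.

```bash
python3 -c "
from station import bot
print(bot.hand_in())"
```

```text
the job is handed in; nothing more can be done
None
```

I tried all three heads and handed the job in (no verdict came back): the left is too small and stays where it stood, the middle is too big and is in the scrap box, the right is the right size and stands in the tray, and the gauge hangs in its block.

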